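Stack the parts tins under the dust cover

ROBOT

A 6-joint arm with a two-finger parallel gripper is mounted at the origin on a cart in front of the work surface, level with it; the furniture and walls round the work are solid. World frame = base frame: x ahead of the robot, y to its left, z up, the work surface at z = 0. Lengths are in m, angles in rad, forces in N, time in s.
With the tool pointing down it reaches from about 0.425 to 0.95 m from the base axis. Payload 3.5 kg.
Tool frame: the origin (TCP) lies between the finger pads; the fingertips stand 22 mm ahead of it and the grasp point (between the pads) lies 3 mm ahead of it (ctrl.nose_length is the z of the fingertips in the tool frame, in m); z points along the fingers, y is the line along which they close (so a half turn about z gives the same grasp; the last joint's range is limited). The gripper opens to 85 mm and grips with 20 to 120 N. Pads are 22 mm wide; open, the fingers measure 114 mm over their backs; the gripper's body (76 mm by 85 mm) begins 54 mm behind the grasp point. The pads swing forward as they close: fully open they stand 13 mm farther back than shut.
Start: joints at [-1.333, 0.286, 1.577, -0, 1.279, -0.15], TCP at [0.255, -0.625, 0.253] pointing down, gripper open.
Joint ranges: [-2.77, 2.77], [-0.9, 2.22], [0.21, 2.48], [-1.53, 4.67], [0.24, 2.81], [-2.84, 2.84]. Speed limits (rad/s): [2.79, 2.79, 3.14, 3.14, 3.14, 3.14].

INTERFACE

Orientations are given as a unit quaternion [x, y, z, w].
In Python, from plant import ctrl gives the robot as it stands. The module is installed in compiled form; this text tells all that it offers.
- The arm moves only by the tool send_rows, never from a script. Its argument "rows" is text: rows parted by semicolons, each of 7 numbers parted by spaces: the turn, a rotation vector about the tool's x, y, z in normalised numbers (1 is 180 degrees), then the shift along the tool's x, y, z in fractions of the full range, 1 being 100 cm, then the opening, from -1 (shut) to 1 (fully open). A call has 1 to 8 rows; each row is the pose to reach, as a shift and turn from the pose commanded when the call began, along the tool's axes at that moment; what a row does not reach only later rows make up. A row lasts 1/8 s, in which the tool goes at most 62.5 mm and 10.7 degrees, less where a joint would pass 70% of its speed; a pose out of reach is approached as far as the arm can. A call with a gripper value outside its range is refused whole. The fingers move at their own pace and stop on an object; "grip_force" is the grip in N (left out, the last holds). Time passes only in rows, so rows that repeat a pose let the fingers close. It gives the time, the measured TCP pose, the force, the opening and the grip force at its end, in the units of the state.
- ctrl.get_state(): the state, without advancing time (a new reading comes with each control period).
- ctrl.read_camera(name): name is "scene" or "top"; returns a dict with "color" (384x512x3 uint8, red, green, blue), "fx", "fy", "cx", "cy" (pixels), "D" ([k1, k2, p1, p2, k3] as OpenCV has them; the pictures are not rectified), "extrinsics" (4x4, takes a point from world to camera coordinates). Camera axes: x right, y down, z forward; pixel columns grow to the right and rows downward; lengths in m; the calibration is good to about 2 mm. A picture is of the moment at which its call begins. There is no depth.
- ctrl.sign_off(): hands the job in; it is judged then, once.
Trained networks look in a picture, given as the dict that the camera call returned (one of the last four; its "shot" number tells which), for a name from the list of things; names that differ only in an ending like _2 or _b are one class to them, and where a whole thing is asked for, a point or a joint stands for the part that bears it (a point fixed in the world has none). Each returns a list of dicts, best first, with "p" (0 to 1); they miss things now and then, are a little off and sometimes report something else, mostly with a low value. They report only what shows in the picture. A call takes as long as a camera call.
- ctrl.look_for(picture, target): "position" ([x, y, z] in m, in the coordinates of the camera as it stood for that picture, good to about 4 mm: the middle of the surface that is visible of it).
The state is a dict: "time": time; "qpos": joint angles; "dq": joint speeds; "joint_efforts": joint torques, N m; "eef_pos": TCP position; "tcp_rot": TCP orientation; "contact_force": force on the tool from outside, world axes, zero at the start; "wrist_torque": the same for the moment, N m; "opening": opening from 0.0 (shut) to 1.0 (fully open); "finger_force": force on a finger pad.
Only numpy, scipy, OpenCV 4.12 (cv2) and the standard library are available. Lean on these libraries where they do the work, as an engineer would, in place of code of your own. Each camera call takes 0.05 s, during which the arm holds its last target. There are 200 camera calls.

TASK

Put the three round parts tins that lie on the leather pad away on the round black stand: the largest in the middle of the stand, the medium one centred on it and the smallest centred on top. Then lower the round dust cover with the black knob over the stack so that it stands flat and centred on the stand. Leave the other things on the desk where they lie.

Things in the scene. Friction and masses are not known exactly. Their poses are not given: they have to be found in the camera images.
- tin_large: Largest of the three light grey round parts tins that lie on the thin dark brown leather pad (3 mm thick) at the front of the desk: 62 mm across, 24 mm high, flat window lid that cannot come off. Origin: centre of its underside; z up. Grip it across the diameter.
- tin_medium: Medium round parts tin of the three on the leather pad, 50 mm across, 20 mm high. Origin: centre of its underside; z up.
- tin_small: Smallest round parts tin of the three on the leather pad, 36 mm across, 16 mm high. Origin: centre of its underside; z up.
- stand: Round black base fixed to the desk, 124 mm across, 12 mm high, flat grey top. Origin: centre of its underside, so its top is 12 mm above the origin; z up.
- dust_cover: Milky clear round plastic cover, open below, standing on its rim: 96 mm across (98 at the dark band at its foot), 90 mm inside, body 68 mm high, 64 mm of room inside, 0.12 kg. Black knob in the centre of its top, 20 mm across, 23 mm high (neck 17 mm), so 91 mm high in all. Origin: centre of the rim's underside; z up. Lift it by the knob from above.
- eraser: Bystander: dark grey abrasive stone 22 x 68 x 13 mm, lying flat. Origin: centre of its underside.
- gauge: Bystander: steel gauge block 30 x 20 x 18 mm. Origin: centre of its underside.
- loupe: Bystander: black eye loupe, 38 mm across, 32 mm high. Origin: centre of its underside.
- oil_pot: Bystander: small black oil pot with a red cap, 37 mm across, 32 mm high. Origin: centre of its underside.
- putty: Bystander: green stick of putty 20 x 52 x 14 mm, lying flat. Origin: centre of its underside.

How it is judged:
On the way, in this order (a step that is already met when the one before it is completed fails the run):
1. the largest tin stands let go in the middle of the stand (horizontal distance between tin_large and stand below 0.012 m and z of tin_large in the frame of stand between 0.008 and 0.016 m and angle between tin_large's own z axis and vertical below 0.1 rad and contact force between the fingers and tin_large below 0.05 N), for 0.2 s.
2. the medium tin stands let go on the largest (horizontal distance between tin_medium and tin_large below 0.01 m and z of tin_medium in the frame of tin_large between 0.0195 and 0.0275 m and angle between tin_medium's own z axis and vertical below 0.1 rad and contact force between the fingers and tin_medium below 0.05 N), for 0.2 s.
3. the smallest tin stands let go on the medium one (horizontal distance between tin_small and tin_medium below 0.01 m and z of tin_small in the frame of tin_medium between 0.0155 and 0.0235 m and angle between tin_small's own z axis and vertical below 0.1 rad and contact force between the fingers and tin_small below 0.05 N), for 0.2 s.
4. the dust cover stands let go over the stack, flat on the stand (horizontal distance between dust_cover and stand below 0.012 m and z of dust_cover in the frame of stand between 0.008 and 0.016 m and angle between dust_cover's own z axis and vertical below 0.1 rad and contact force between the fingers and dust_cover below 0.05 N), for 0.2 s.
At the end, for the whole second after the job is handed in: Largest tin on the stand within 12 mm of its centre, medium tin on it and smallest on that, each within 10 mm of centre; dust cover over them with its rim down on the stand, within 12 mm of its centre; heights to 4 mm, upright to 0.1 rad, all at rest (horizontal distance between each of tin_large, dust_cover and stand below 0.012 m and z of tin_large in the frame of stand between 0.008 and 0.016 m and angle between each of tin_large, tin_medium, tin_small, dust_cover's own z axis and vertical below 0.1 rad and linear speed of each of tin_large, tin_medium, tin_small, dust_cover below 0.02 m/s and angular speed of each of tin_large, tin_medium, tin_small, dust_cover below 0.2 rad/s and horizontal distance between tin_medium and tin_large below 0.01 m and z of tin_medium in the frame of tin_large between 0.0195 and 0.0275 m and horizontal distance between tin_small and tin_medium below 0.01 m and z of tin_small in the frame of tin_medium between 0.0155 and 0.0235 m and z of dust_cover in the frame of stand between 0.008 and 0.016 m); the robot touches nothing.
It fails at once if the abrasive stone is shifted more than 20 mm (distance of eraser from where it was at the start of the episode above 0.02 m).
It fails at once if the gauge block is shifted more than 20 mm (distance of gauge from where it was at the start of the episode above 0.02 m).
It fails at once if the loupe is shifted more than 20 mm (distance of loupe from where it was at the start of the episode above 0.02 m).
It fails at once if the oil pot is shifted more than 20 mm (distance of oil_pot from where it was at the start of the episode above 0.02 m).
It fails at once if the putty is shifted more than 20 mm (distance of putty from where it was at the start of the episode above 0.02 m).
It also fails if it takes over 112 s, if anything falls off the work surface, if the arm or the gripper's body presses on something with over 40 N, if the wrist force passes 120 N, or if a joint passes its speed limit or range.

## Working session

There is one attempt and no reset: what is moved stays moved. The work goes in short steps, Python scripts to look and compute and a tool call to move; the robot and the scene stay as the last step left them, time stands still between calls to the robot, and variables do not carry over. Pictures are saved under pics/ and viewed, at most 14 in all, crops included, and the job is handed in when it is done.

Besides the shell and the picture viewer there is one more tool, called after "Emit:" as name(argument=value, ...) on one line, values as JSON. send_rows: Moves the arm, as the interface text tells. Its arguments: {"type":"object","properties":{"rows":{"type":"string"},"grip_force":{"type":"number"}},"required":["rows"]}

```bash
mkdir -p pics; cat > h.py <<'E'
import numpy as np, cv2
from plant import ctrl
def cam(n): return ctrl.read_camera(n)
def save(p,f): cv2.imwrite('pics/'+f,p['color'][:,:,::-1])
def towld(p,c):
    E=np.array(p['extrinsics']); return E[:3,:3].T@(np.array(c)-E[:3,3])
def K(p): return np.array([[p['fx'],0,p['cx']],[0,p['fy'],p['cy']],[0,0,1.]])
def px2w(p,uv,z):
    E=np.array(p['extrinsics']);u=cv2.undistortPoints(np.array(uv,float).reshape(-1,1,2),K(p),np.array(p['D'],float)).reshape(-1,2)
    o=-E[:3,:3].T@E[:3,3];d=np.c_[u,np.ones(len(u))]@E[:3,:3]
    return o+d*((z-o[2])/d[:,2])[:,None]
def w2px(p,X):
    E=np.array(p['extrinsics']);return cv2.projectPoints(np.array(X,float).reshape(-1,1,3),cv2.Rodrigues(E[:3,:3])[0],E[:3,3],K(p),np.array(p['D'],float))[0].reshape(-1,2)
E
python3 - <<'E'
from h import *
for n in('top','scene'):
    p=cam(n); save(p,n+'0.png'); print(n, np.round(towld(p,[0,0,0]),3))
    for t in 'tin_large tin_medium tin_small stand dust_cover eraser gauge loupe oil_pot putty'.split():
        print(t,[(np.round(towld(p,r['position']),3).tolist(),round(r['p'],2)) for r in ctrl.look_for(p,t)[:2]])
s=ctrl.get_state();print(s)
E
```

```text
top [ 0.338 -0.055  1.031]
tin_large [([0.424, -0.01, 0.026], 0.61), ([0.548, 0.177, 0.019], 0.54)]
tin_medium [([0.425, -0.016, 0.026], 0.71), ([0.442, 0.113, 0.022], 0.59)]
tin_small [([0.431, 0.22, 0.021], 0.66), ([0.441, 0.11, 0.024], 0.46)]
stand [([0.518, -0.194, 0.012], 0.6)]
dust_cover [([0.469, -0.385, 0.069], 0.85)]
eraser [([0.394, -0.279, 0.011], 0.76), ([0.471, -0.386, 0.067], 0.33)]
gauge []
loupe [([0.47, -0.384, 0.066], 0.65), ([0.545, 0.058, 0.029], 0.58)]
oil_pot [([0.545, 0.174, 0.02], 0.75)]
putty []
scene [0.005 0.53  0.665]
tin_large [([0.417, -0.004, 0.026], 0.92)]
tin_medium [([0.443, 0.124, 0.019], 0.97)]
tin_small [([0.431, 0.222, 0.021], 0.51)]
stand [([0.514, -0.185, 0.012], 0.74)]
dust_cover [([0.466, -0.359, 0.058], 0.81)]
eraser []
gauge [([0.548, -0.031, 0.014], 0.47)]
loupe [([0.541, 0.072, 0.019], 0.83), ([0.398, -0.26, 0.015], 0.39)]
oil_pot [([0.54, 0.183, 0.017], 0.59)]
putty [([0.609, -0.272, 0.013], 0.54), ([0.542, 0.072, 0.02], 0.32)]
{'time': 1.1, 'qpos': array([-1.33304827e+00,  2.86329102e-01,  1.57667146e+00, -1.14155876e-05,
        1.27858470e+00, -1.49956392e-01]), 'dq': array([-6.04223884e-04, -9.85600315e-04, -7.95074153e-04,  1.46390959e-03,
        1.16847487e-04, -9.43004645e-05]), 'joint_efforts': array([-3.38123546e-04, -4.05977941e+01, -2.92941427e+01, -8.65961783e-05,
        5.56225223e-04,  6.31568611e-06]), 'eef_pos': array([ 0.25524598, -0.62488092,  0.25332092]), 'tcp_rot': array([ 9.81269107e-01,  1.92642000e-01, -5.29828864e-06,  3.93458542e-06]), 'contact_force': array([-0.10616473,  0.11382874,  0.24702841]), 'wrist_torque': array([ 0.00838492, -0.00953589, -0.01087982]), 'finger_force': 0.0, 'opening': 0.9970805335799172}
```

View pics/top0.png

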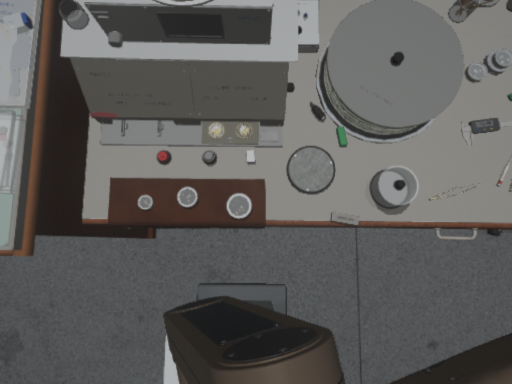

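View pics/scene0.png

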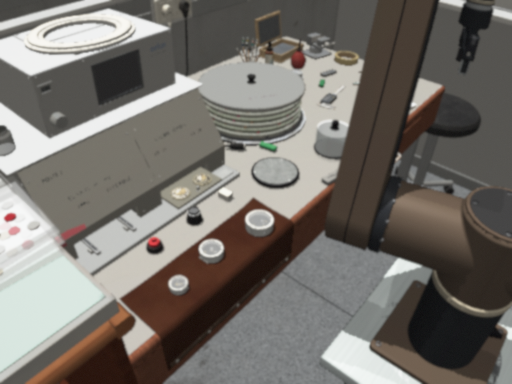

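The top view shows the stand at about (311,170), the tins at (239,206), (187,197) and (145,202), and the cover at (392,188) with its knob at (400,184). The scene view confirms this. Next I'll zoom in on these and fit them.

```bash
cat >> h.py <<'E'
def fitcirc(p,x0,z,r,sgn,win=.012):
    "circle radius r, height z: maximise sgn*(inside-outside) brightness at rim"
    g=cv2.cvtColor(p['color'],cv2.COLOR_RGB2GRAY).astype(np.float32)
    a=np.linspace(0,2*np.pi,120,endpoint=False);best=[]
    def ring(c,rr):
        uv=w2px(p,np.c_[c[0]+rr*np.cos(a),c[1]+rr*np.sin(a),0*a+z]).astype(np.float32)
        return cv2.remap(g,uv[:,0].reshape(-1,1),uv[:,1].reshape(-1,1),cv2.INTER_LINEAR).ravel()
    def score(c):
        d=ring(c,r-.003)-ring(c,r+.003)
        return np.mean(np.abs(d) if sgn==0 else np.clip(sgn*d,-20,60))
    s=np.arange(-win,win+1e-9,.001)
    sc=np.array([[score((x0[0]+i,x0[1]+j)) for j in s] for i in s])
    w=np.clip(sc-sc.max()*.93,0,None);w/=w.sum()
    return np.round([x0[0]+(w.sum(1)*s).sum(),x0[1]+(w.sum(0)*s).sum(),sc.max()],4)
E
python3 - <<'E'
from h import *
t=cam('top');s=cam('scene')
for n,x0,z,r,sg in[('L',(.42,-.007),.027,.031,1),('M',(.442,.118),.023,.025,1),('S',(.431,.221),.019,.018,1),('stand_top',(.516,-.19),.012,.062,0),('stand_bot',(.516,-.19),0.,.062,-1),('cover_top',(.468,-.375),.068,.048,0),('knob',(.468,-.375),.091,.010,-1),('cover_foot',(.468,-.375),.002,.049,0)]:
    print(n,fitcirc(t,x0,z,r,sg,.02),fitcirc(s,x0,z,r,sg,.02))
c=t['color'][130:240,120:430];cv2.imwrite('pics/c1.png',cv2.resize(c,(800,284),interpolation=cv2.INTER_CUBIC)[:,:,::-1])
for n in(1,):
  print(np.round(px2w(t,[(400,184)],.091),4),np.round(px2w(t,[(251,157)],.018),3),np.round(px2w(t,[(209,157)],.03),3),np.round(px2w(t,[(345,217)],.013),3))
E
```

```text
L [ 4.259e-01 -1.340e-02  6.000e+01] [ 4.262e-01 -1.360e-02  6.000e+01]
M [ 0.4472  0.1148 60.    ] [ 0.4475  0.1149 60.    ]
S [ 0.4336  0.2182 60.    ] [ 0.4337  0.2183 60.    ]
stand_top [ 0.5206 -0.1935 60.245 ] [ 0.5153 -0.1862 57.984 ]
stand_bot [ 0.5229 -0.1951 50.4681] [ 0.5237 -0.1976 30.7604]
cover_top [ 0.4754 -0.3945 36.8656] [ 0.4821 -0.3868 25.709 ]
knob [ 0.4728 -0.3879 51.7371] [ 0.4642 -0.3726 50.6242]
cover_foot [ 0.4746 -0.3903 35.1586] [ 0.477  -0.3922 25.3422]
[[ 0.4738 -0.3903  0.091 ]] [[ 0.549 -0.042  0.018]] [[0.546 0.062 0.03 ]] [[ 0.401 -0.278  0.013]]
```

View pics/c1.png

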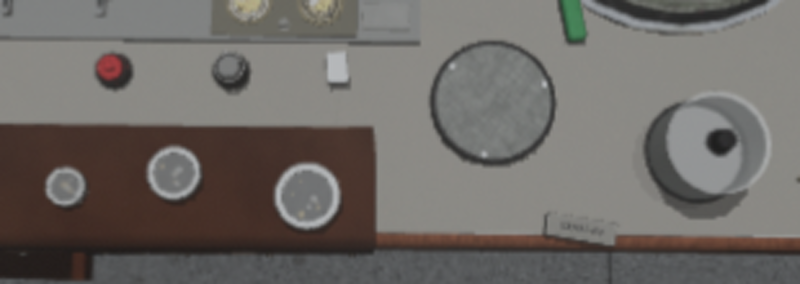

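The top crop shows the three light-rimmed tins on the pad, the stand ring at crop (492,102) and the cover's knob at crop (720,141). The two cameras agree on the tins to about 0.5 mm. I'll start moving toward the large tin and refine the stand and cover meanwhile.

Units first: shifts go in shares of 100 cm and turns go in shares of 180 degrees. So -502 mm / 1000 = -0.502, 100 mm / 1000 = 0.1, 22.2 degrees / 180 = 0.1233.

Emit:
send_rows(rows="0 0 0.1233 0.39 -0.502 0.1 1;0 0 0.1233 0.39 -0.502 0.1 1;0 0 0.1233 0.39 -0.502 0.1 1;0 0 0.1233 0.39 -0.502 0.1 1;0 0 0.1233 0.39 -0.502 0.1 1;0 0 0.1233 0.39 -0.502 0.1 1;0 0 0.1233 0.39 -0.502 0.1 1;0 0 0.1233 0.39 -0.502 0.1 1", grip_force=30)

```text
time: 2.2
eef_pos: [0.3886, -0.1475, 0.1759]
tcp_rot: [1.0, -0.0, 0.001, 0.0]
contact_force: [0.8, 0.5, 0.4]
opening: 0.999
finger_force: 0.0
```

```bash
python3 - <<'E'
from h import *
t=cam('top');s=cam('scene')
for n,x0,z,r,sg in[('st12',(.5215,-.194),.012,.062,-1),('kn91',(.473,-.389),.091,.010,-1),('kn_top88',(.473,-.389),.088,.010,-1)]:
    print(n,fitcirc(t,x0,z,r,sg,.02),fitcirc(s,x0,z,r,sg,.02))
st=ctrl.get_state();print(st['eef_pos'],st['tcp_rot'],ctrl.nose_length,st['time'])
c=s['color'][100:300,150:400].copy()
cv2.imwrite('pics/c2.png',cv2.resize(c,(750,600),interpolation=cv2.INTER_CUBIC)[:,:,::-1])
E
```

```text
st12 [ 0.5217 -0.1936 43.7956] [ 0.5179 -0.1891 36.9091]
kn91 [ 0.4728 -0.3879 52.1871] [ 0.4584 -0.3692 35.7491]
kn_top88 [ 0.4732 -0.3889 51.997 ] [ 0.4588 -0.3705 38.5137]
[ 0.38812689 -0.14375453  0.17421651] [ 9.99990629e-01  3.96434152e-03 -8.82539745e-04 -1.49906151e-03] 0.022 2.3
```

View pics/c2.png

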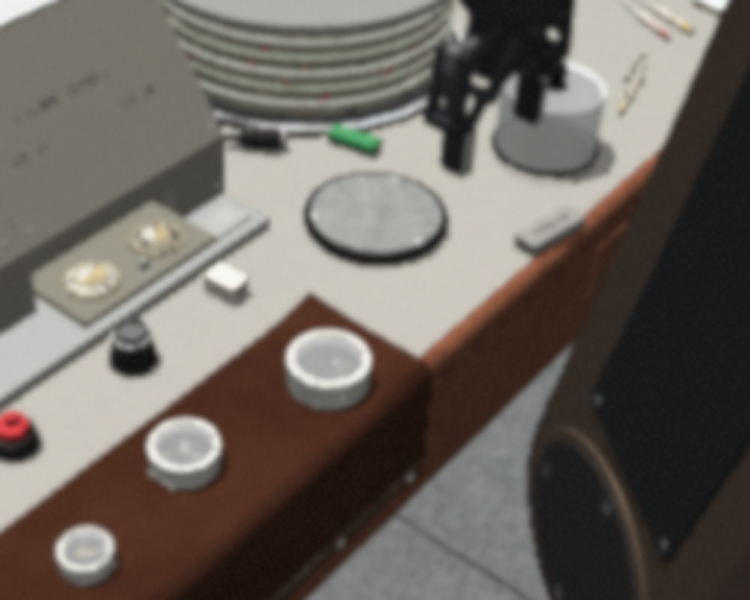

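The scene crop shows the gripper partly hiding the cover's knob. The stand, pad and tins are in clear view.

To row units: -132 mm / 1000 = -0.132, 80 mm / 1000 = 0.08.

Emit:
send_rows(rows="0 0 0 0.038 -0.132 0.08 1;0 0 0 0.038 -0.132 0.08 1;0 0 0 0.038 -0.132 0.08 1;0 0 0 0.038 -0.132 0.08 1;0 0 0 0.038 -0.132 0.08 1")

```text
time: 2.92
eef_pos: [0.4269, -0.0181, 0.0964]
tcp_rot: [1.0, 0.0, 0.001, 0.0]
contact_force: [0.2, -0.5, 0.3]
opening: 0.996
finger_force: 0.0
```

To row units: 70 mm / 1000 = 0.07, -4.6 mm / 1000 = -0.0046.

Emit:
send_rows(rows="0 0 0 -0.001 -0.0046 0.04 1;0 0 0 -0.001 -0.0046 0.06 1;0 0 0 -0.001 -0.0046 0.07 1;0 0 0 -0.001 -0.0046 0.07 1;0 0 0 -0.001 -0.0046 0.07 -1;0 0 0 -0.001 -0.0046 0.07 -1;0 0 0 -0.001 -0.0046 0.07 -1;0 0 0 -0.001 -0.0046 0.07 -1")

```text
time: 3.92
eef_pos: [0.4265, -0.0131, 0.027]
tcp_rot: [1.0, 0.0, 0.001, 0.001]
contact_force: [-1.0, -1.2, 6.9]
opening: 0.689
finger_force: 32.7
```

To row units: -80 mm / 1000 = -0.08, -50 mm / 1000 = -0.05.

Emit:
send_rows(rows="0 0 0 0 0 0 -1;0 0 0 0 0 0 -1;0 0 0 0 0 -0.01 -1;0 0 0 0 0 -0.05 -1;0 0 0 0 0 -0.08 -1;0 0 0 0 0 -0.08 -1")

```text
time: 4.68
eef_pos: [0.4271, -0.0129, 0.1085]
tcp_rot: [1.0, 0.0, 0.003, 0.001]
contact_force: [0.5, -0.5, -0.7]
opening: 0.691
finger_force: 32.8
```

```bash
python3 - <<'E'
from h import *
s=cam('scene');st=ctrl.get_state();print(st['eef_pos'],st['opening'],st['finger_force'],st['contact_force'],st['time'])
c=s['color'][130:290,160:360]
cv2.imwrite('pics/c3.png',cv2.resize(c,(600,480),interpolation=cv2.INTER_CUBIC)[:,:,::-1])
E
```

```text
[ 0.42579809 -0.01256571  0.10667169] 0.6874514968705615 32.84263148554601 [-0.09916255  0.65832998 -1.16927591] 4.725
```

View pics/c3.png

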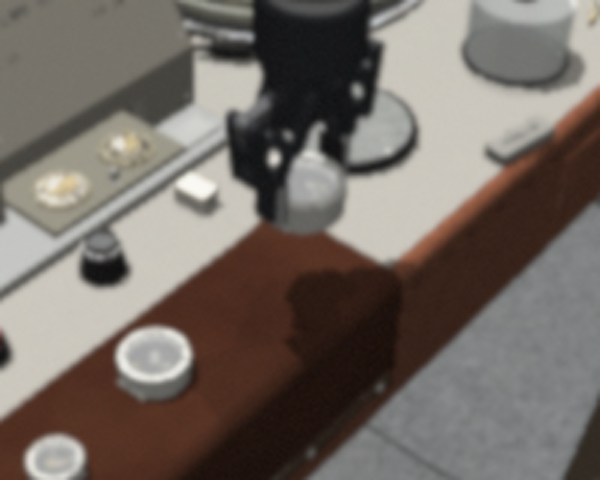

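The large tin is lifted, at crop (308,190), but its attitude isn't clear. I'll take a closer look.

```bash
python3 - <<'E'
from h import *
s=cam('scene');t=cam('top')
u=w2px(s,[[.426,-.013,.1]])[0].astype(int);v=w2px(t,[[.426,-.013,.1]])[0].astype(int)
f=lambda p,u:cv2.resize(p['color'][u[1]-30:u[1]+30,u[0]-20:u[0]+20],(400,600),interpolation=cv2.INTER_CUBIC)
cv2.imwrite('pics/c4.png',np.hstack([f(s,u),f(t,v)])[:,:,::-1])
E
```

```text
(no output)
```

View pics/c4.png

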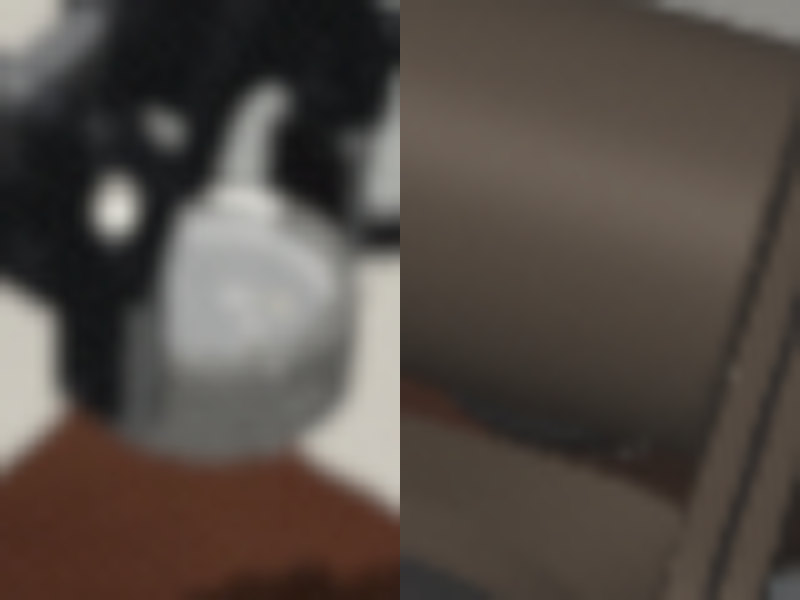

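The tin hangs level between the pads. Now I'll carry it to the stand.

To row units: 181 mm / 1000 = 0.181, 168 mm / 1000 = 0.168.

Emit:
send_rows(rows="0 0 0 0.02 0.04 0 -1;0 0 0 0.045 0.085 0 -1;0 0 0 0.07 0.13 0 -1;0 0 0 0.09 0.168 0 -1;0 0 0 0.096 0.181 0 -1;0 0 0 0.096 0.181 0.02 -1;0 0 0 0.096 0.181 0.04 -1;0 0 0 0.096 0.181 0.04 -1")

```text
time: 5.82
eef_pos: [0.5188, -0.1915, 0.0625]
tcp_rot: [1.0, 0.0, -0.003, -0.002]
contact_force: [-0.0, 0.8, 0.0]
opening: 0.689
finger_force: 32.8
```

To row units: 26 mm / 1000 = 0.026, 24 mm / 1000 = 0.024.

Emit:
send_rows(rows="0 0 0 0 0 0.01 -1;0 0 0 0 0 0.02 -1;0 0 0 0 0 0.024 -1;0 0 0 0 0 0.026 -1;0 0 0 0 0 0.026 -1")

```text
time: 6.45
eef_pos: [0.5214, -0.1936, 0.0397]
tcp_rot: [1.0, 0.0, 0.0, 0.0]
contact_force: [0.1, -0.0, -0.2]
opening: 0.69
finger_force: 32.8
```

To row units: 3 mm / 1000 = 0.003, 2 mm / 1000 = 0.002.

Emit:
send_rows(rows="0 0 0 0 0 0.002 -1;0 0 0 0 0 0.003 -1;0 0 0 0 0 0.003 -1;0 0 0 0 0 0.003 -1")

```text
time: 6.95
eef_pos: [0.5213, -0.1936, 0.0367]
tcp_rot: [1.0, 0.0, 0.0, 0.0]
contact_force: [1.0, -0.1, -0.6]
opening: 0.69
finger_force: 32.8
```

To row units: 1 mm / 1000 = 0.001.

Emit:
send_rows(rows="0 0 0 0 0 0.001 -1;0 0 0 0 0 0.001 -1;0 0 0 0 0 0.001 -1")

```text
time: 7.32
eef_pos: [0.5215, -0.1936, 0.0362]
tcp_rot: [1.0, 0.0, 0.0, 0.0]
contact_force: [-2.4, 1.0, 4.2]
opening: 0.689
finger_force: 33.4
```

To row units: -80 mm / 1000 = -0.08, -40 mm / 1000 = -0.04.

Emit:
send_rows(rows="0 0 0 0 0 0 1;0 0 0 0 0 0 1;0 0 0 0 0 0 1;0 0 0 0 0 -0.01 1;0 0 0 0 0 -0.04 1;0 0 0 0 0 -0.08 1;0 0 0 0 0 -0.08 1;0 0 0 0 0 -0.08 1")

```text
time: 8.32
eef_pos: [0.5212, -0.1934, 0.1157]
tcp_rot: [1.0, 0.0, 0.0, 0.0]
contact_force: [-0.4, -0.9, 0.1]
opening: 1.003
finger_force: 0.0
```

To row units: -308 mm / 1000 = -0.308, -74 mm / 1000 = -0.074.

Emit:
send_rows(rows="0 0 0 -0.074 -0.308 0 1;0 0 0 -0.074 -0.308 0 1;0 0 0 -0.074 -0.308 0 1;0 0 0 -0.074 -0.308 0 1;0 0 0 -0.074 -0.308 0 1;0 0 0 -0.074 -0.308 0 1;0 0 0 -0.074 -0.308 0.02 1;0 0 0 -0.074 -0.308 0.02 1")

```text
time: 9.32
eef_pos: [0.4455, 0.1138, 0.0934]
tcp_rot: [1.0, -0.0, -0.003, 0.0]
contact_force: [-0.3, 0.8, -0.7]
opening: 0.999
finger_force: 0.0
```

```bash
python3 - <<'E'
from h import *
s=cam('scene');t=cam('top')
for p in(t,s):
  print('L',fitcirc(p,(.5215,-.194),.036,.031,1,.015),'M',fitcirc(p,(.4473,.115),.023,.025,1,.015),'st',fitcirc(p,(.5217,-.1936),.012,.062,-1,.012),'kn',fitcirc(p,(.473,-.389),.091,.010,-1,.015))
cv2.imwrite('pics/c5.png',np.hstack([cv2.resize(s['color'][110:210,220:353],(400,300),interpolation=cv2.INTER_CUBIC),cv2.resize(t['color'][130:240,280:427],(400,300),interpolation=cv2.INTER_CUBIC)])[:,:,::-1])
print(ctrl.get_state()['eef_pos'])
E
```

```text
L [ 0.521  -0.1951 55.3893] M [0.454  0.1068 8.1733] st [ 0.521  -0.1935 57.8697] kn [ 0.4728 -0.3879 52.3761]
L [ 0.5214 -0.1955 41.1296] M [ 0.4479  0.115  59.8352] st [ 0.5176 -0.1885 38.0752] kn [ 0.4716 -0.3874 49.9695]
[0.44701196 0.11369075 0.0951035 ]
```

View pics/c5.png

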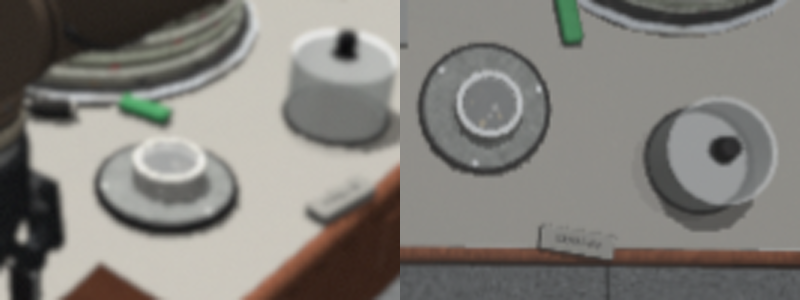

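The large tin stands upright in the middle of the stand, at (0.521,-0.195), and the cover and abrasive stone haven't moved. Medium tin next.

To row units: 69 mm / 1000 = 0.069, -1.3 mm / 1000 = -0.0013.

Emit:
send_rows(rows="0 0 0 0.0005 -0.0013 0.04 1;0 0 0 0.0005 -0.0013 0.06 1;0 0 0 0.0005 -0.0013 0.069 1;0 0 0 0.0005 -0.0013 0.069 1;0 0 0 0.0005 -0.0013 0.069 -1;0 0 0 0.0005 -0.0013 0.069 -1;0 0 0 0.0005 -0.0013 0.069 -1;0 0 0 0.0005 -0.0013 0.069 -1")

```text
time: 10.42
eef_pos: [0.4486, 0.1158, 0.0278]
tcp_rot: [1.0, 0.0, 0.001, -0.0]
contact_force: [-1.5, 0.7, 7.0]
opening: 0.547
finger_force: 31.0
```

Emit:
send_rows(rows="0 0 0 0 0 0 -1;0 0 0 0 0 0 -1;0 0 0 0 0 0 -1")

```text
time: 10.8
eef_pos: [0.4486, 0.1158, 0.0278]
tcp_rot: [1.0, 0.0, 0.001, -0.0]
contact_force: [-1.1, -0.6, 6.0]
opening: 0.549
finger_force: 31.0
```

To row units: 290 mm / 1000 = 0.29, 240 mm / 1000 = 0.24.

Emit:
send_rows(rows="0 0 0 0 0 -0.01 -1;0 0 0 0 0 -0.05 -1;0 0 0 0 0 -0.09 -1;0 0 0 0.015 0.06 -0.09 -1;0 0 0 0.029 0.12 -0.09 -1;0 0 0 0.043 0.18 -0.09 -1;0 0 0 0.057 0.24 -0.09 -1;0 0 0 0.068 0.29 -0.09 -1")

```text
time: 11.8
eef_pos: [0.5159, -0.1765, 0.117]
tcp_rot: [1.0, -0.0, 0.0, 0.0]
contact_force: [-0.4, 0.2, -0.1]
opening: 0.549
finger_force: 31.2
```

To row units: 50 mm / 1000 = 0.05, 40 mm / 1000 = 0.04.

Emit:
send_rows(rows="0 0 0 0.0055 0.021 0 -1;0 0 0 0.0055 0.021 0 -1;0 0 0 0.0055 0.021 0.02 -1;0 0 0 0.0055 0.021 0.04 -1;0 0 0 0.0055 0.021 0.05 -1;0 0 0 0.0055 0.021 0.05 -1;0 0 0 0.0055 0.021 0.05 -1")

```text
time: 12.68
eef_pos: [0.5218, -0.1949, 0.0674]
tcp_rot: [1.0, 0.001, 0.001, 0.0]
contact_force: [0.2, -0.3, 0.3]
opening: 0.548
finger_force: 31.2
```

To row units: 5.5 mm / 1000 = 0.0055, 3 mm / 1000 = 0.003.

Emit:
send_rows(rows="0 0 0 0 0 0.003 -1;0 0 0 0 0 0.0055 -1;0 0 0 0 0 0.0055 -1;0 0 0 0 0 0.0055 -1")

```text
time: 13.18
eef_pos: [0.5213, -0.1953, 0.0612]
tcp_rot: [1.0, 0.0, 0.0, 0.0]
contact_force: [-0.5, -0.5, -1.1]
opening: 0.554
finger_force: 31.2
```

To row units: 1 mm / 1000 = 0.001.

Emit:
send_rows(rows="0 0 0 0 0 0.001 -1;0 0 0 0 0 0.001 -1;0 0 0 0 0 0.001 -1")

```text
time: 13.55
eef_pos: [0.5214, -0.1953, 0.0603]
tcp_rot: [1.0, 0.0, 0.0, 0.0]
contact_force: [-0.4, -0.2, 0.4]
opening: 0.547
finger_force: 31.3
```

To row units: 1 mm / 1000 = 0.001.

Emit:
send_rows(rows="0 0 0 0 0 0.001 -1;0 0 0 0 0 0.001 -1;0 0 0 0 0 0.001 -1")

```text
time: 13.92
eef_pos: [0.5214, -0.1954, 0.0602]
tcp_rot: [1.0, 0.0, -0.0, -0.0]
contact_force: [-2.8, 1.4, 6.0]
opening: 0.551
finger_force: 31.9
```

To row units: -60 mm / 1000 = -0.06, -55 mm / 1000 = -0.055.

Emit:
send_rows(rows="0 0 0 0 0 0 1;0 0 0 0 0 0 1;0 0 0 0 0 0 1;0 0 0 0 0 -0.01 1;0 0 0 0 0 -0.04 1;0 0 0 0 0 -0.06 1;0 0 0 0 0 -0.06 1;0 0 0 -0.012 -0.055 -0.06 1")

```text
time: 14.92
eef_pos: [0.5103, -0.1422, 0.1198]
tcp_rot: [1.0, -0.002, 0.001, 0.001]
contact_force: [-0.4, 1.4, 0.4]
opening: 0.999
finger_force: 0.0
```

To row units: -358.5 mm / 1000 = -0.3585, -75.5 mm / 1000 = -0.0755.

Emit:
send_rows(rows="0 0 0 -0.0755 -0.3585 0 1;0 0 0 -0.0755 -0.3585 0 1;0 0 0 -0.0755 -0.3585 0 1;0 0 0 -0.0755 -0.3585 0 1;0 0 0 -0.0755 -0.3585 0 1;0 0 0 -0.0755 -0.3585 0 1;0 0 0 -0.0755 -0.3585 0.02 1;0 0 0 -0.0755 -0.3585 0.02 1")

```text
time: 15.92
eef_pos: [0.4315, 0.2184, 0.0969]
tcp_rot: [1.0, 0.001, -0.003, 0.001]
contact_force: [-0.8, 0.2, -0.8]
opening: 0.999
finger_force: 0.0
```

```bash
python3 - <<'E'
from h import *
s=cam('scene');t=cam('top')
for p in(t,s):
  print('M',fitcirc(p,(.5215,-.195),.056,.025,1,.012),'S',fitcirc(p,(.4337,.2183),.019,.018,1,.015))
cv2.imwrite('pics/c6.png',np.hstack([cv2.resize(s['color'][110:210,220:353],(400,300),interpolation=cv2.INTER_CUBIC),cv2.resize(t['color'][130:240,280:427],(400,300),interpolation=cv2.INTER_CUBIC)])[:,:,::-1])
print(ctrl.get_state()['eef_pos'])
E
```

```text
M [ 0.5205 -0.1972 43.7639] S [ 0.4317  0.2177 30.7009]
M [ 0.5197 -0.196  32.8977] S [ 0.4337  0.2184 60.    ]
[0.43335545 0.2178491  0.09867571]
```

View pics/c6.png

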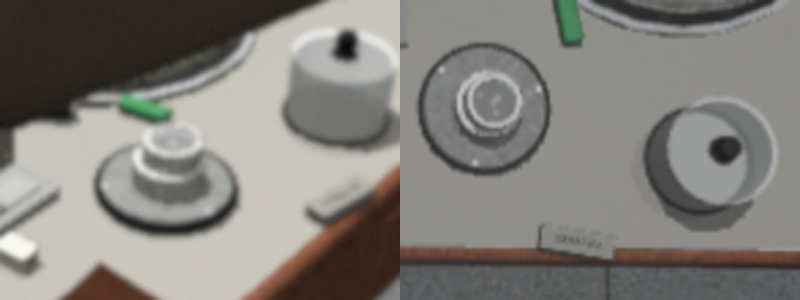

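The medium tin sits centred on the large one, at about (0.520,-0.1965). Small tin next.

To row units: 71 mm / 1000 = 0.071, 60 mm / 1000 = 0.06.

Emit:
send_rows(rows="0 0 0 0.0003 -0.0004 0.04 1;0 0 0 0.0003 -0.0004 0.06 1;0 0 0 0.0003 -0.0004 0.071 1;0 0 0 0.0003 -0.0004 0.071 1;0 0 0 0.0003 -0.0004 0.071 -1;0 0 0 0.0003 -0.0004 0.071 -1;0 0 0 0.0003 -0.0004 0.071 -1;0 0 0 0.0003 -0.0004 0.071 -1")

```text
time: 17.02
eef_pos: [0.4346, 0.2189, 0.029]
tcp_rot: [1.0, 0.0, 0.001, -0.0]
contact_force: [-0.9, -0.4, 4.8]
opening: 0.392
finger_force: 29.7
```

Emit:
send_rows(rows="0 0 0 0 0 0 -1;0 0 0 0 0 0 -1;0 0 0 0 0 0 -1;0 0 0 0 0 0 -1")

```text
time: 17.52
eef_pos: [0.4346, 0.2189, 0.029]
tcp_rot: [1.0, 0.0, 0.001, -0.0]
contact_force: [-1.4, -0.2, 6.2]
opening: 0.389
finger_force: 29.8
```

To row units: 300 mm / 1000 = 0.3, -100 mm / 1000 = -0.1.

Emit:
send_rows(rows="0 0 0 0 0 -0.01 -1;0 0 0 0 0 -0.05 -1;0 0 0 0 0 -0.1 -1;0 0 0 0.012 0.06 -0.1 -1;0 0 0 0.025 0.12 -0.1 -1;0 0 0 0.037 0.18 -0.1 -1;0 0 0 0.05 0.24 -0.1 -1;0 0 0 0.062 0.3 -0.1 -1")

```text
time: 18.52
eef_pos: [0.4961, -0.0832, 0.1285]
tcp_rot: [1.0, 0.0, 0.0, 0.0]
contact_force: [-0.1, 0.6, -0.3]
opening: 0.388
finger_force: 30.0
```

To row units: 115.4 mm / 1000 = 0.1154, 105 mm / 1000 = 0.105.

Emit:
send_rows(rows="0 0 0 0.012 0.058 0 -1;0 0 0 0.022 0.105 0 -1;0 0 0 0.0246 0.1154 0 -1;0 0 0 0.0246 0.1154 0 -1;0 0 0 0.0246 0.1154 0.02 -1;0 0 0 0.0246 0.1154 0.038 -1;0 0 0 0.0246 0.1154 0.038 -1;0 0 0 0.0246 0.1154 0.038 -1")

```text
time: 19.52
eef_pos: [0.5209, -0.1962, 0.0904]
tcp_rot: [1.0, 0.001, 0.0, 0.0]
contact_force: [0.1, 0.6, -0.0]
opening: 0.392
finger_force: 30.1
```

To row units: 8 mm / 1000 = 0.008, 7 mm / 1000 = 0.007.

Emit:
send_rows(rows="0 0 0 0 0 0.004 -1;0 0 0 0 0 0.007 -1;0 0 0 0 0 0.008 -1;0 0 0 0 0 0.008 -1;0 0 0 0 0 0.008 -1")

```text
time: 20.15
eef_pos: [0.5208, -0.1968, 0.0822]
tcp_rot: [1.0, 0.0, 0.0, 0.0]
contact_force: [-0.3, 0.4, 0.0]
opening: 0.389
finger_force: 30.1
```

To row units: 1 mm / 1000 = 0.001.

Emit:
send_rows(rows="0 0 0 0 0 0.001 -1;0 0 0 0 0 0.001 -1;0 0 0 0 0 0.001 -1")

```text
time: 20.52
eef_pos: [0.5207, -0.1967, 0.0811]
tcp_rot: [1.0, 0.0, 0.0, 0.0]
contact_force: [0.3, -0.1, -0.6]
opening: 0.389
finger_force: 30.1
```

To row units: 1 mm / 1000 = 0.001.

Emit:
send_rows(rows="0 0 0 0 0 0.001 -1;0 0 0 0 0 0.001 -1;0 0 0 0 0 0.001 -1")

```text
time: 20.9
eef_pos: [0.5208, -0.1968, 0.0811]
tcp_rot: [1.0, 0.0, -0.0, -0.0]
contact_force: [-2.3, 1.3, 5.2]
opening: 0.392
finger_force: 30.5
```

To row units: -120 mm / 1000 = -0.12, -90 mm / 1000 = -0.09.

Emit:
send_rows(rows="0 0 0 0 0 0 1;0 0 0 0 0 0 1;0 0 0 0 0 0 1;0 0 0 0 0 -0.01 1;0 0 0 0 0 -0.04 1;0 0 0 0 0 -0.09 1;0 0 0 0 -0.06 -0.09 1;0 0 0 0 -0.12 -0.09 1")

```text
time: 21.9
eef_pos: [0.5214, -0.0762, 0.1722]
tcp_rot: [1.0, -0.001, 0.002, 0.0]
contact_force: [-0.1, 0.4, 0.6]
opening: 1.002
finger_force: 0.0
```

Emit:
send_rows(rows="0 0 0 -0.02 -0.06 0 1;0 0 0 -0.04 -0.12 0 1;0 0 0 -0.05 -0.15 0 1;0 0 0 -0.05 -0.15 0 1")

```text
time: 22.4
eef_pos: [0.47, 0.075, 0.1707]
tcp_rot: [1.0, 0.002, 0.0, 0.0]
contact_force: [0.1, -0.6, -0.3]
opening: 1.001
finger_force: 0.0
```

```bash
python3 - <<'E'
from h import *
s=cam('scene');t=cam('top')
for p in(t,s):
  print('S',fitcirc(p,(.5205,-.1965),.072,.018,1,.012),'kn',[fitcirc(p,(.473,-.389),z,.010,-1,.015) for z in(.091,.086)],'foot',fitcirc(p,(.474,-.39),.002,.049,-1,.015),'ctop',fitcirc(p,(.474,-.39),.068,.048,1,.015))
cv2.imwrite('pics/c7.png',np.hstack([cv2.resize(s['color'][110:210,220:353],(400,300),interpolation=cv2.INTER_CUBIC),cv2.resize(t['color'][130:240,280:427],(400,300),interpolation=cv2.INTER_CUBIC)])[:,:,::-1])
print(ctrl.get_state()['eef_pos'],w2px(t,[[.4735,-.3895,.091],[.4735,-.3895,0]]),w2px(s,[[.4735,-.3895,.091],[.4735,-.3895,0]]))
E
```

```text
S [ 0.5201 -0.1992 22.8482] kn [array([ 0.4728, -0.388 , 52.631 ]), array([ 0.4735, -0.3897, 51.5486])] foot [ 0.459  -0.3982 23.3579] ctop [ 0.4757 -0.3948 35.5037]
S [ 0.5194 -0.1976 29.2014] kn [array([ 0.4717, -0.3874, 49.7361]), array([ 0.4738, -0.3919, 49.5894])] foot [ 0.4736 -0.3914 24.3972] ctop [ 0.4769 -0.3974 13.5745]
[0.47105825 0.07304815 0.17079602] [[399.6604172  184.13391305]
 [387.10042817 189.08362816]] [[334.99020645 121.80489833]
 [330.57498911 149.94765397]]
```

View pics/c7.png

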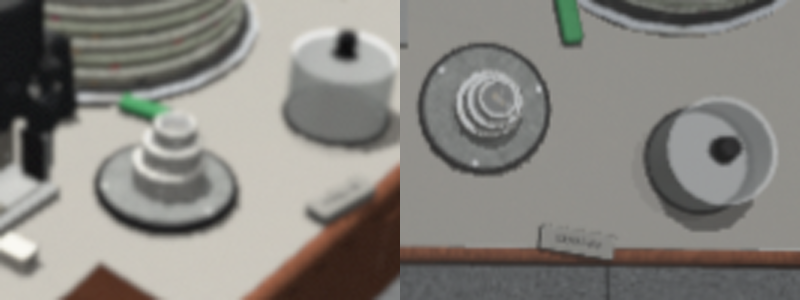

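The stack is well centred, with the small tin at (0.520,-0.198). The knob is at about (0.473,-0.389). Now the cover.

To row units: 462 mm / 1000 = 0.462, 2 mm / 1000 = 0.002.

Emit:
send_rows(rows="0 0 0 0.002 0.462 0 1;0 0 0 0.002 0.462 0 1;0 0 0 0.002 0.462 0 1;0 0 0 0.002 0.462 0 1;0 0 0 0.002 0.462 0 1;0 0 0 0.002 0.462 0 1;0 0 0 0.002 0.462 0 1;0 0 0 0.002 0.462 0 1", grip_force=50)

```text
time: 23.5
eef_pos: [0.4713, -0.3944, 0.1704]
tcp_rot: [1.0, -0.003, 0.0, 0.001]
contact_force: [0.2, 0.8, 0.3]
opening: 1.0
finger_force: 0.0
```

To row units: 20 mm / 1000 = 0.02.

Emit:
send_rows(rows="0 0 0 0 0 0.02 1;0 0 0 0 0 0.02 1;0 0 0 0 0 0.02 1")

```text
time: 23.88
eef_pos: [0.4725, -0.3873, 0.1492]
tcp_rot: [1.0, 0.001, -0.001, -0.001]
contact_force: [-0.8, -0.2, 1.4]
opening: 1.0
finger_force: 0.0
```

To row units: 54 mm / 1000 = 0.054, 1.7 mm / 1000 = 0.0017.

Emit:
send_rows(rows="0 0 0 0.0005 0.0017 0.03 1;0 0 0 0.0005 0.0017 0.05 1;0 0 0 0.0005 0.0017 0.054 1;0 0 0 0.0005 0.0017 0.054 1;0 0 0 0.0005 0.0017 0.054 -1;0 0 0 0.0005 0.0017 0.054 -1;0 0 0 0.0005 0.0017 0.054 -1;0 0 0 0.0005 0.0017 0.054 -1")

```text
time: 24.88
eef_pos: [0.4734, -0.3908, 0.0965]
tcp_rot: [1.0, 0.0, 0.0, 0.0]
contact_force: [0.1, -0.2, 2.0]
opening: 0.207
finger_force: 48.7
```

Emit:
send_rows(rows="0 0 0 0 0 0 -1;0 0 0 0 0 0 -1;0 0 0 0 0 0 -1;0 0 0 0 0 0 -1;0 0 0 0 0 0 -1;0 0 0 0 0 0 -1")

```text
time: 25.62
eef_pos: [0.4734, -0.3908, 0.0965]
tcp_rot: [1.0, 0.0, 0.0, 0.0]
contact_force: [-0.2, -1.7, 3.1]
opening: 0.207
finger_force: 49.0
```

To row units: -105 mm / 1000 = -0.105, -80 mm / 1000 = -0.08.

Emit:
send_rows(rows="0 0 0 0 0 -0.005 -1;0 0 0 0 0 -0.02 -1;0 0 0 0 0 -0.05 -1;0 0 0 0 0 -0.08 -1;0 0 0 0 0 -0.105 -1;0 0 0 0 0 -0.105 -1;0 0 0 0 0 -0.105 -1")

```text
time: 26.5
eef_pos: [0.4729, -0.3898, 0.2001]
tcp_rot: [1.0, 0.0, -0.001, -0.001]
contact_force: [0.1, 1.1, -1.1]
opening: 0.206
finger_force: 48.9
```

```bash
python3 - <<'E'
from h import *
s=cam('scene');t=cam('top')
cv2.imwrite('pics/c8.png',np.hstack([cv2.resize(s['color'][80:200,240:400],(400,300),interpolation=cv2.INTER_CUBIC),cv2.resize(t['color'][130:240,280:427],(400,300),interpolation=cv2.INTER_CUBIC)])[:,:,::-1])
st=ctrl.get_state();print(st['eef_pos'],st['opening'],st['contact_force'])
E
```

```text
[ 0.47261326 -0.38962569  0.19918825] 0.2020189496867226 [ 0.2593422   0.01119092 -2.4027213 ]
```

View pics/c8.png

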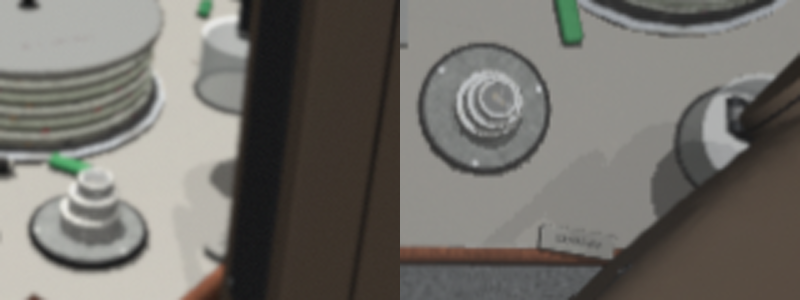

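The cover is lifted level and the stack is undisturbed. Moving over the stand.

To row units: -195 mm / 1000 = -0.195, -175 mm / 1000 = -0.175.

Emit:
send_rows(rows="0 0 0 0.005 -0.02 0 -1;0 0 0 0.014 -0.06 0 -1;0 0 0 0.025 -0.1 0 -1;0 0 0 0.035 -0.14 0 -1;0 0 0 0.043 -0.175 0 -1;0 0 0 0.048 -0.195 0 -1;0 0 0 0.048 -0.195 0 -1;0 0 0 0.048 -0.195 0 -1")

```text
time: 27.6
eef_pos: [0.5212, -0.196, 0.2011]
tcp_rot: [1.0, 0.0, -0.0, 0.0]
contact_force: [-0.4, -1.1, -1.0]
opening: 0.203
finger_force: 49.0
```

```bash
python3 - <<'E'
from h import *
s=cam('scene');t=cam('top')
cv2.imwrite('pics/c9.png',np.hstack([cv2.resize(s['color'][80:200,220:380],(400,300),interpolation=cv2.INTER_CUBIC),cv2.resize(t['color'][130:240,250:397],(400,300),interpolation=cv2.INTER_CUBIC)])[:,:,::-1])
st=ctrl.get_state();print(st['eef_pos'],st['opening'],st['contact_force'])
E
```

```text
[ 0.52105831 -0.19644389  0.20105928] 0.20378433000591706 [ 0.98510353  0.69446608 -0.91655322]
```

View pics/c9.png

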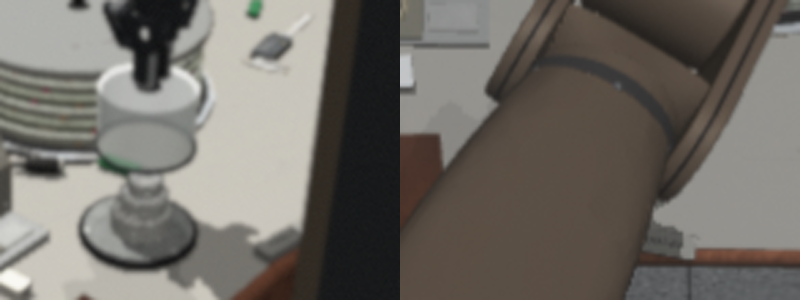

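The cover hangs upright directly over the stack. Lowering it now.

To row units: 85 mm / 1000 = 0.085, 80 mm / 1000 = 0.08.

Emit:
send_rows(rows="0 0 0 0 -0.001 0.01 -1;0 0 0 0 -0.001 0.025 -1;0 0 0 0 -0.001 0.04 -1;0 0 0 0 -0.001 0.055 -1;0 0 0 0 -0.001 0.07 -1;0 0 0 0 -0.001 0.08 -1;0 0 0 0 -0.001 0.085 -1;0 0 0 0 -0.001 0.085 -1")

```text
time: 28.7
eef_pos: [0.5212, -0.1944, 0.1159]
tcp_rot: [1.0, 0.0, -0.0, -0.0]
contact_force: [0.8, 0.1, -1.0]
opening: 0.203
finger_force: 49.0
```

To row units: 5.5 mm / 1000 = 0.0055, 3 mm / 1000 = 0.003.

Emit:
send_rows(rows="0 0 0 0 0 0.003 -1;0 0 0 0 0 0.0055 -1;0 0 0 0 0 0.0055 -1;0 0 0 0 0 0.0055 -1")

```text
time: 29.2
eef_pos: [0.5213, -0.1945, 0.1108]
tcp_rot: [1.0, 0.0, 0.0, 0.0]
contact_force: [0.9, -1.1, -1.2]
opening: 0.203
finger_force: 49.0
```

To row units: 1 mm / 1000 = 0.001.

Emit:
send_rows(rows="0 0 0 0 0 0.001 -1;0 0 0 0 0 0.001 -1;0 0 0 0 0 0.001 -1")

```text
time: 29.58
eef_pos: [0.5212, -0.1944, 0.1096]
tcp_rot: [1.0, 0.0, -0.0, -0.0]
contact_force: [-0.3, 0.2, -1.3]
opening: 0.206
finger_force: 49.0
```

To row units: 1.5 mm / 1000 = 0.0015, 1 mm / 1000 = 0.001.

Emit:
send_rows(rows="0 0 0 0 0 0.001 -1;0 0 0 0 0 0.0015 -1;0 0 0 0 0 0.0015 -1;0 0 0 0 0 0.0015 -1")

```text
time: 30.08
eef_pos: [0.5214, -0.1947, 0.1085]
tcp_rot: [1.0, 0.0, 0.0, 0.0]
contact_force: [-1.2, -0.4, 2.3]
opening: 0.203
finger_force: 49.2
```

Contact at the expected height (0.1085). Releasing and backing away.

To row units: -90 mm / 1000 = -0.09, -40 mm / 1000 = -0.04.

Emit:
send_rows(rows="0 0 0 0 0 0 1;0 0 0 0 0 0 1;0 0 0 0 0 0 1;0 0 0 0 0 0 1;0 0 0 0 0 -0.01 1;0 0 0 0 0 -0.04 1;0 0 0 0 0 -0.09 1;0 0 0 0 0 -0.09 1")

```text
time: 31.08
eef_pos: [0.524, -0.196, 0.2044]
tcp_rot: [1.0, 0.0, 0.005, 0.003]
contact_force: [0.4, 0.3, 0.2]
opening: 0.999
finger_force: 0.0
```

To row units: -240 mm / 1000 = -0.24, -180 mm / 1000 = -0.18.

Emit:
send_rows(rows="0 0 0 -0.02 -0.06 0 1;0 0 0 -0.04 -0.12 0 1;0 0 0 -0.05 -0.18 0 1;0 0 0 -0.05 -0.24 0 1;0 0 0 -0.05 -0.24 0 1;0 0 0 -0.05 -0.24 0 1")

```text
time: 31.82
eef_pos: [0.4709, 0.0456, 0.1979]
tcp_rot: [1.0, 0.001, -0.0, 0.0]
contact_force: [0.4, 0.1, -0.3]
opening: 0.999
finger_force: 0.0
```

```bash
python3 - <<'E'
from h import *
s=cam('scene');t=cam('top')
for p in(t,s): print('kn',[fitcirc(p,(.521,-.195),z,.010,-1,.012) for z in(.103,.098)],'top',fitcirc(p,(.521,-.195),.080,.048,0,.012))
cv2.imwrite('pics/c10.png',np.hstack([cv2.resize(s['color'][80:200,220:380],(400,300),interpolation=cv2.INTER_CUBIC),cv2.resize(t['color'][130:240,250:397],(400,300),interpolation=cv2.INTER_CUBIC)])[:,:,::-1])
st=ctrl.get_state();print(st['eef_pos'],st['opening'],st['contact_force'])
E
```

```text
kn [array([ 0.5202, -0.1936, 58.2774]), array([ 0.5212, -0.1945, 57.0936])] top [ 0.5238 -0.1966 41.278 ]
kn [array([ 0.519 , -0.1902, 49.6072]), array([ 0.5222, -0.1951, 49.4423])] top [ 0.5256 -0.199  38.8951]
[0.47124171 0.04456798 0.19799632] 0.9977913184022666 [ 0.47919553 -0.42507747 -0.10511857]
```

View pics/c10.png

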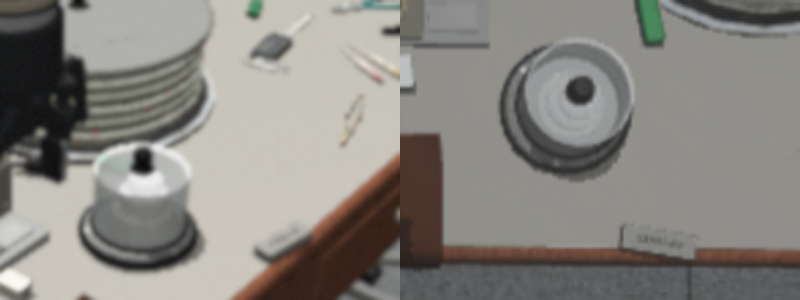

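The cover stands flat and centred on the stand, with the stack showing through it, and the robot is clear of everything. Handing in.

```bash
python3 -c "
from plant import ctrl
print(ctrl.sign_off())"
```

```text
the job is handed in; nothing more can be done
None
```

I stacked the three tins on the stand, lowered the dust cover over them and handed the job in at about 32 s. The last pictures show the cover flat and centred, but the hand-in call gave no verdict.

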